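# Lock the filter hatch of a bench dust extractor

## Task

The filter hatch on top of the dust extractor has sprung ajar after a filter change. Push it down shut and, while it is down, turn its two slotted fasteners one after the other a quarter turn clockwise to the stop with a fingertip in the slot, so that the hatch stays locked shut by itself. Only push and turn: do not lift the hatch open, and leave everything else on the bench where it stands.

Things in the scene. Friction and masses are not known exactly. Their poses are not given: they have to be found in the camera images.
- extractor: Grey dust extractor, fixed, 320 (x) x 430 mm, casing top 150 mm; fan housing along its rear 192 mm high, gauge on it to 205 mm. Origin: centre of its underside, on the bench; x from front (controls) to rear, y to its left, z up. In its frame the fastener axes are at x -100, y +125 and -125 mm; the hatch hinges on a line along y at x +95, z 150 mm.
- hatch_panel (a joint): Hinge of the white hatch (250 x 405 x 30 mm, hinged at its rear edge), rad: 0 = shut, top level 180 mm above the bench; positive = front edge up. Sprung ajar at about 0.11 (front edge 27 mm up); shutting takes about 6 N at a fastener. The seal gives 3 mm more there (-0.015). Springs up again unless a fastener is locked; locked it rests at 0 to 0.015.
- fastener_left (a joint): Quarter-turn cam fastener at the hatch's left (+y) front corner, rad: 0 = open, slot front to rear; pi/2 = locked at its stop, slot crosswise; grows clockwise seen from above. About 0.1 N m, stays where left. Its tongue goes under the casing's lip only if the hatch is held down within 4 mm of shut; turned while ajar it passes over the lip and must be turned back.
- fastener_right (a joint): The same fastener at the right (-y) front corner; also locks clockwise as seen from above.
- slot_left (a point): Middle of the left fastener's slot floor, on its turning axis. Steel head 84 mm across, flush in a round cup of the hatch (no edge to grasp), cut right across by one slot 34 mm wide, 84 long, 14 deep with flat black floor. Site x along the slot, z out of the head; they turn and tilt with it. Hatch shut: floor 166 mm, head top 180 mm above the bench.
- slot_right (a point): The same point and axes for the right fastener, of the same size.
- sample_bottle: Bystander, leave alone: clear plastic sample bottle with white cap, 58 mm across, 125 mm tall, standing beside the extractor; origin: centre of its underside.
- beaker: Bystander, leave alone: open clear plastic beaker, 72 mm across the rim, 85 mm tall; origin: centre of its underside.
- tape_roll: Bystander, leave alone: cardboard roll, 90 mm across, 24 mm high, lying flat; origin: centre of its underside.
- screwdriver: Bystander, leave alone: screwdriver with a black handle, 180 mm long, lying along the front of the extractor; origin: middle of its length, underside.
- jar: Bystander, leave alone: amber glass jar with a steel cap, 68 mm across, 80 mm tall; origin: centre of its underside.
- scoop: Bystander, leave alone: steel spoon, 170 mm long, lying along the front of the extractor; origin: middle of its length, underside.
- bung: Bystander, leave alone: black rubber bung, 48 mm across, 32 mm high, standing on the extractor's fan housing behind the hatch; origin: centre of its underside.

How it is judged:
By the outcome, as a careful person would: the job done as asked, in the order asked, and still so for the second after the job is handed in, with the robot touching nothing.
It also fails if it takes over 58 s, if anything falls off the work surface, if the arm or the gripper's body presses on something with over 40 N, if the wrist force passes 120 N, or if a joint passes its speed limit or range.

## Robot

A 6-joint arm with a two-finger parallel gripper is mounted at the origin on the work surface. World frame = base frame: x ahead of the robot, y to its left, z up, the work surface at z = 0. Lengths are in m, angles in degrees, forces in N, time in s.
With the tool pointing down it reaches from about 0.35 to 0.875 m from the base axis. Payload 4.2 kg.
Tool frame: the origin (TCP) lies at the very end of the fingers, on their centre line; the grasp point (between the pads) lies 19 mm behind it; z points along the fingers, y is the line along which they close (so a half turn about z gives the same grasp; the last joint's range is limited). The gripper opens to 87 mm and grips with 3 to 60 N. Pads are 19 mm wide; open, the fingers measure 117 mm over their backs; the gripper's body (75 mm by 190 mm) begins 51 mm behind the grasp point.
Start: joints at [79.79, 22.042, 0.453, 0, -68.411, -14.817], TCP at [0.264, 0.566, 0.223] pointing down, gripper open.
Joint ranges: [-179.83, 179.83], [-69.29, 118.12], [-61.27, 80.66], [-181.25, 117.63], [-171.15, -9.14], [-177.46, 177.46]. Speed limits (degrees/s): [159.86, 159.86, 180, 180, 180, 180].

## Interface

Orientations are given as a 3x3 rotation matrix whose columns are the frame's x, y, z axes.
In Python, from station import monitor, cams, ticket gives the robot as it stands.
- The arm moves only by the tool drive_tool, never from a script. Its argument "moves" is a list of rows, each an object with "delta_pos": the shift along the tool's x, y, z in mm, a list of three; "turn": the turn about the tool's z in rad; "claw": the opening, from 0 (shut) to 1 (fully open). A call has 1 to 12 rows; each row shifts and turns the commanded pose from where the row before left it, along the tool's axes as they then stand; what a row does not reach is not made up. A row lasts 1/8 s, in which the tool goes at most 62.5 mm and 10.7 degrees, less where a joint would pass 70% of its speed; a pose out of reach is approached as far as the arm can. A call is refused whole if a number of a shift passes 62.5 or a number of a turn 0.188, either way. A call with a gripper value outside its range is refused whole. The fingers move at their own pace and stop on an object; the grip force is fixed at half the most. Time passes only in rows, so rows that do not move let the fingers close. It gives the time, the measured TCP pose, the force, the opening and the grip force at its end, in the units of the state.
- monitor.sense(): the state, without advancing time (a new reading comes with each control period).
- cams.capture(name): name is "scene" or "top"; returns a dict with "color" (384x512x3 uint8, red, green, blue), "range_z" (384x512 float32, m along the optical axis (not along the pixel's ray), 0 where there is no reading), "vertical_fov" (degrees; the focal length in pixels is half the picture's height over the tangent of half this angle, whatever the lens; pixels are square), "cx", "cy" (the principal point, pixels), "extrinsics" (4x4, takes a point from camera to world coordinates). Camera axes: x right, y down, z forward; pixel columns grow to the right and rows downward; lengths in m; the calibration is good to about 2 mm. A picture is of the moment at which its call begins.
- ticket.finish_job(): hands the job in; it is judged then, once.
The state is a dict: "time_s": time; "joints": joint angles; "joint_velocities": joint speeds; "effort": joint torques, N m; "tcp_pos": TCP position; "ee_rot": TCP orientation; "wrist_force": force on the tool from outside, world axes, zero at the start; "moment": the same for the moment, N m; "gripper_width": opening from 0.0 (shut) to 1.0 (fully open); "gripper_force": force on a finger pad.
Only numpy, scipy, OpenCV 4.12 (cv2) and the standard library are available. Lean on these libraries where they do the work, as an engineer would, in place of code of your own. Each camera call takes 0.05 s, during which the arm holds its last target. There are 200 camera calls.

## Working session

There is one attempt and no reset: what is moved stays moved. The work goes in short steps, Python scripts to look and compute and a tool call to move; the robot and the scene stay as the last step left them, time stands still between calls to the robot, and variables do not carry over. Pictures are saved under pics/ and viewed, at most 10 in all, crops included, and the job is handed in when it is done.

Besides the shell and the picture viewer there is one more tool, called after "Request:" as name([rows], argument=value, ...), one row to a line, values as JSON. drive_tool: Moves the arm, as the interface text tells. Its arguments: {"type":"object","properties":{"moves":{"type":"array","items":{"type":"object","properties":{"delta_pos":{"type":"array","items":{"type":"number"}},"turn":{"type":"number"},"claw":{"type":"number"}}}}},"required":["moves"]}

```bash
mkdir -p pics
cat > h.py <<'E'
import numpy as np, cv2
from station import monitor, cams, ticket
def cap(n):
    c=cams.capture(n); h=c['color'].shape[0]
    c['f']=h/2/np.tan(np.radians(c['vertical_fov'])/2); return c
def cloud(c):
    z=c['range_z']; v,u=np.indices(z.shape)
    P=np.stack([(u-c['cx'])/c['f']*z,(v-c['cy'])/c['f']*z,z],-1)
    E=np.array(c['extrinsics']); return P@E[:3,:3].T+E[:3,3]
E
python3 - <<'E'
from h import *
s=monitor.sense(); print({k:np.round(s[k],3).tolist() for k in s})
ims=[]
for n in('scene','top'):
    c=cap(n); np.savez(n+'.npz',**c); print(n,c['f'],np.round(c['extrinsics'],3).tolist())
    cv2.imwrite(f'pics/{n}0.png',cv2.resize(c['color'][:,:,::-1],(768,576)))
E
```

```text
{'time_s': 0.0, 'joints': [79.789, 22.091, 0.381, -0.031, -68.41, -14.816], 'joint_velocities': [-0.001, -0.071, 0.043, -0.054, -0.049, -0.013], 'effort': [-0.001, -39.066, 18.741, 4.22, 0.011, -0.0], 'tcp_pos': [0.264, 0.566, 0.221], 'ee_rot': [[0.906, -0.423, -0.001], [-0.423, -0.906, -0.002], [0.0, 0.002, -1.0]], 'wrist_force': [0.359, -0.345, -0.153], 'moment': [-0.002, -0.01, 0.017], 'gripper_force': 0.0, 'gripper_width': 0.999}
scene 475.00799464638834 [[0.983, 0.176, -0.058, 0.601], [0.185, -0.924, 0.336, -0.449], [0.005, -0.341, -0.94, 1.385], [0.0, 0.0, 0.0, 1.0]]
top 378.5387379872684 [[-0.019, -0.981, 0.193, 0.281], [-1.0, 0.02, -0.0, -0.006], [-0.004, -0.193, -0.981, 1.315], [0.0, 0.0, 0.0, 1.0]]
```

View pics/scene0.png

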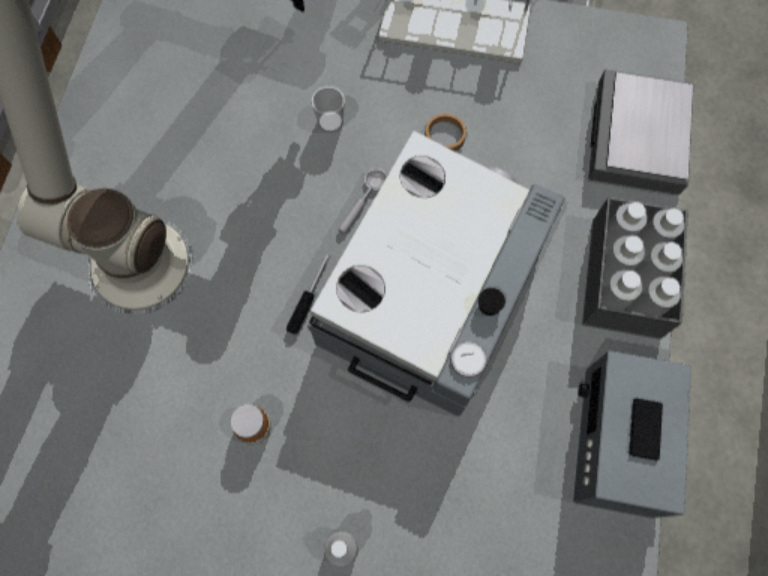

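View pics/top0.png

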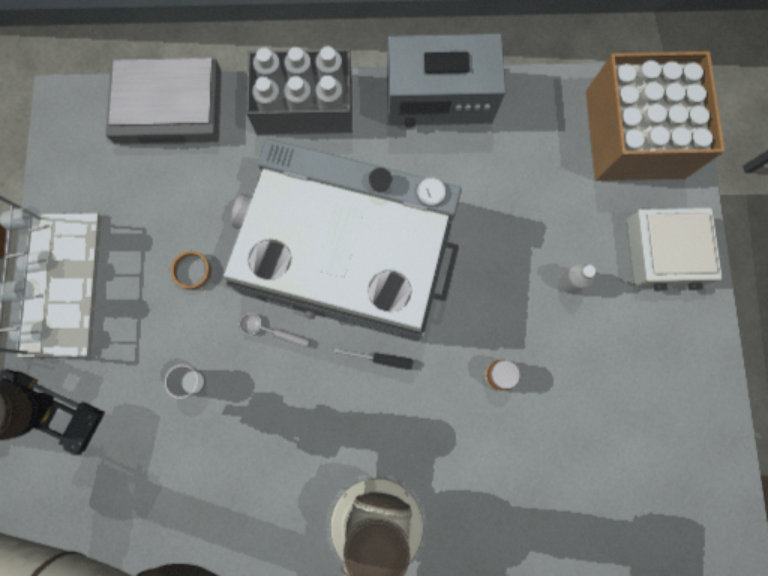

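The scene view shows the slot heads at about (423,177) left and (361,288) right, with black slots running front to rear. In the top view they are at (270,259) and (390,290). The bottle, jar, tape roll, beaker and tools stand clear of them.

Run:
```python
from h import *
for n,pts in(('scene',[(423,177),(361,288)]),('top',[(270,259),(390,290)])):
    c=dict(np.load(n+'.npz')); W=cloud(c); g=c['color'].max(2); 
    for p in pts:
        u,v=int(p[0]/1.5),int(p[1]/1.5)
        m=np.zeros(g.shape,np.uint8); cv2.circle(m,(u,v),17,1,-1); m=(m>0)&(g<60)
        k,l,st,ce=cv2.connectedComponentsWithStats(m.astype(np.uint8)); i=1+st[1:,4].argmax(); m=l==i
        P=W[m]; P=P[np.abs(P[:,2]-np.median(P[:,2]))<.02]; r=cv2.minAreaRect(P[:,:2].astype(np.float32)*1000)
        d=np.linalg.svd(P-P.mean(0))[2][0]; hm=np.zeros(g.shape,np.uint8); 
        print(n,p,m.sum(),P.mean(0).round(4),'rect',np.round(r[0],1),np.round(r[1],1),'dir',np.degrees(np.arctan(d[1]/d[0])).round(1),d.round(3))
    # hatch: white pixels between .17 and .22
    m=(c['color'].min(2)>130)&(W[...,2]>.165)&(W[...,2]<.225)&(W[...,0]>.35)&(W[...,0]<.9)&(abs(W[...,1])<.4)
    k,l,st,ce=cv2.connectedComponentsWithStats(m.astype(np.uint8)); i=1+st[1:,4].argmax(); P=W[l==i]
    r=cv2.minAreaRect(P[:,:2].astype(np.float32)*1000); print('hatch',r)
    A=np.c_[P[:,:2],np.ones(len(P))]; co=np.linalg.lstsq(A,P[:,2],rcond=None)[0]; print('plane',co)
```

```text
scene (423, 177) 228 [0.5481 0.2081 0.1876] rect [548.9 207.4] [28.9 80.2] dir -20.7 [ 0.929 -0.351 -0.118]
scene (361, 288) 309 [ 0.4781 -0.0336  0.1876] rect [477.9 -33.3] [30.1 80.3] dir -27.7 [ 0.879 -0.461 -0.118]
hatch ((607.72265625, 55.876251220703125), (407.92889404296875, 309.6195373535156), 73.88386535644531)
plane [-0.08918963  0.01700652  0.24467985]
top (270, 259) 2 [0.5266 0.2244 0.1895] rect [526.6 224.4] [2.3 0. ] dir -64.9 [ 0.185 -0.394 -0.9  ]Traceback (most recent call last):
  File "<stdin>", line 7, in <module>
ValueError: attempt to get argmax of an empty sequence
```

Run:
```python
from h import *
c=np.load('scene.npz'); d=np.load('top.npz')
a=cv2.resize(c['color'][95:225,200:310,::-1],None,fx=3.6,fy=3.6,interpolation=3)
b=cv2.resize(d['color'][145:225,145:295,::-1],None,fx=2.6,fy=2.6,interpolation=3)
o=np.zeros((468,790,3),np.uint8); o[:a.shape[0],:a.shape[1]]=a; o[:b.shape[0],400:400+b.shape[1]]=b
cv2.imwrite('pics/crop.png',o)
```

```text
(no output)
```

View pics/crop.png

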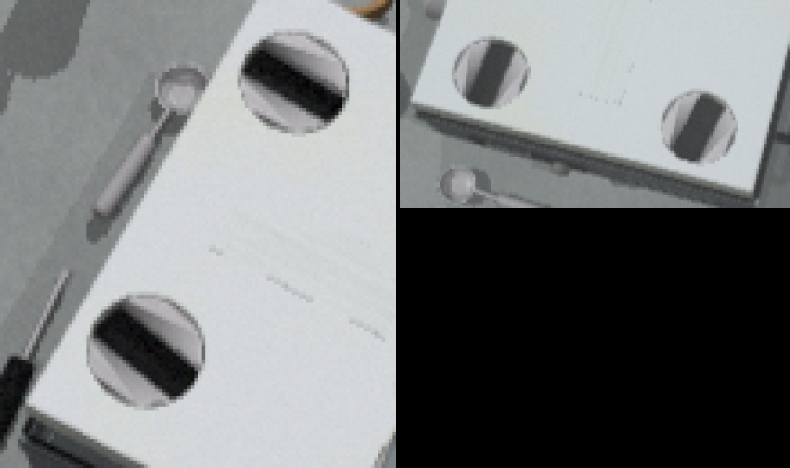

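The crop shows both slots running nearly front to rear. The left one is a few degrees clockwise of that (about -20° world) and the right one about -27°. I'll start with the left one.

Request:
drive_tool([
  {"delta_pos": [0, 0, -40], "claw": 0.46},
  {"delta_pos": [51, 25.5, 0], "claw": 0.46},
  {"delta_pos": [51, 25.5, 0], "claw": 0.46},
  {"delta_pos": [51, 25.5, 0], "claw": 0.46},
  {"delta_pos": [51, 25.5, 0], "claw": 0.46},
  {"delta_pos": [51, 25.5, 0], "claw": 0.46},
  {"delta_pos": [51, 25.5, 0], "claw": 0.46},
  {"delta_pos": [51, 25.5, 0], "claw": 0.46},
  {"delta_pos": [51, 25.5, 0], "claw": 0.46},
])

```text
invalid input
```

Request:
drive_tool([
  {"turn": 0.185},
  {"turn": 0.185},
  {"turn": 0.185},
  {"turn": 0.185},
  {"turn": 0.185},
  {"turn": 0.185},
  {"turn": 0.185},
  {"turn": 0.185},
  {"claw": 0.46},
  {"claw": 0.46},
])

```text
invalid input
```

```bash
cat >> h.py <<'E'
def rel(x,y,z,ang):
    s=monitor.sense(); R=np.array(s['ee_rot']); p=np.array(s['tcp_pos'])
    ya=np.degrees(np.arctan2(R[1,1],R[0,1])); t=(ya-ang+90)%180-90
    print('t',round(s['time_s'],2),'p',p.round(4),'yang',ya.round(1),'tool mm',(R.T@(np.array([x,y,z])-p)*1000).round(1),'turn rad',np.radians(t).round(3),'F',np.round(s['wrist_force'],1),'M',np.round(s['moment'],2),'w',round(s['gripper_width'],3),'tilt',R[:,2].round(3),'j',np.round(s['joints'],0))
E
python3 -c "
from h import *
rel(.5485,.2078,.1876,-20)
c=cap('scene');cv2.imwrite('pics/s1.png',cv2.resize(c['color'][60:200,180:380,::-1],(800,560)))"
```

```text
t 0.1 p [0.2642 0.5658 0.2216] yang -115.0 tool mm [409.1 204.   34.4] turn rad 1.483 F [-0.3 -0.1 -0.6] M [-0.07  0.02  0.02] w 0.997 tilt [-0.001 -0.002 -1.   ] j [ 80.  22.   0.  -0. -68. -15.]
```

View pics/s1.png

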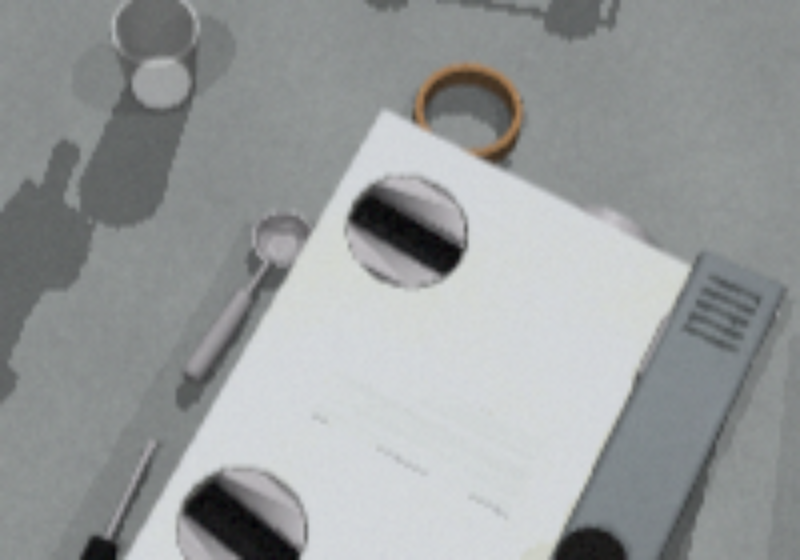

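Both calls were refused, probably because every field has to be in each row. The picture shows an unmoved scene, with the left slot at about (407,232).

Request:
drive_tool([
  {"delta_pos": [0, 0, -40], "turn": 0, "claw": 0.46},
  {"delta_pos": [51, 25.5, 0], "turn": 0, "claw": 0.46},
  {"delta_pos": [51, 25.5, 0], "turn": 0, "claw": 0.46},
  {"delta_pos": [51, 25.5, 0], "turn": 0, "claw": 0.46},
  {"delta_pos": [51, 25.5, 0], "turn": 0, "claw": 0.46},
  {"delta_pos": [51, 25.5, 0], "turn": 0, "claw": 0.46},
  {"delta_pos": [51, 25.5, 0], "turn": 0, "claw": 0.46},
  {"delta_pos": [51, 25.5, 0], "turn": 0, "claw": 0.46},
  {"delta_pos": [51, 25.5, 0], "turn": 0, "claw": 0.46},
])

```text
time_s: 1.27
tcp_pos: [0.5485, 0.2072, 0.2624]
ee_rot: [[0.906, -0.423, -0.0], [-0.423, -0.906, -0.0], [-0.0, 0.0, -1.0]]
wrist_force: [1.6, 1.5, 0.3]
gripper_width: 0.464
gripper_force: 0.0
```

Request:
drive_tool([
  {"delta_pos": [0, 0, 0], "turn": 0.185, "claw": 0.46},
  {"delta_pos": [0, 0, 0], "turn": 0.185, "claw": 0.46},
  {"delta_pos": [0, 0, 0], "turn": 0.185, "claw": 0.46},
  {"delta_pos": [0, 0, 0], "turn": 0.185, "claw": 0.46},
  {"delta_pos": [0, 0, 0], "turn": 0.185, "claw": 0.46},
  {"delta_pos": [0, 0, 0], "turn": 0.185, "claw": 0.46},
  {"delta_pos": [0, 0, 0], "turn": 0.185, "claw": 0.46},
  {"delta_pos": [0, 0, 0], "turn": 0.185, "claw": 0.46},
  {"delta_pos": [0, 0, 0], "turn": 0, "claw": 0.46},
  {"delta_pos": [0, 0, 0], "turn": 0, "claw": 0.46},
])

```text
time_s: 2.52
tcp_pos: [0.5477, 0.2088, 0.2624]
ee_rot: [[-0.337, -0.942, -0.0], [-0.942, 0.337, -0.0], [0.0, 0.0, -1.0]]
wrist_force: [-0.3, 0.3, -0.3]
gripper_width: 0.461
gripper_force: 0.0
```

```bash
python3 -c "
from h import *
rel(.5485,.2078,.1876,-20)"
```

```text
t 2.52 p [0.5477 0.2088 0.2624] yang 160.3 tool mm [ 0.7 -1.1 74.8] turn rad 0.006 F [-0.3  0.3 -0.3] M [0.07 0.01 0.02] w 0.461 tilt [-0. -0. -1.] j [ 37.  17.  -1.  -0. -72. -56.]
```

Request:
drive_tool([
  {"delta_pos": [1, -1, 35], "turn": 0, "claw": 0.46},
  {"delta_pos": [0, 0, 20], "turn": 0, "claw": 0.46},
  {"delta_pos": [0, 0, 12], "turn": 0, "claw": 0.46},
  {"delta_pos": [0, 0, 4], "turn": 0, "claw": 0.46},
  {"delta_pos": [0, 0, 0], "turn": 0, "claw": 0.46},
])

```text
time_s: 3.15
tcp_pos: [0.5487, 0.2078, 0.1921]
ee_rot: [[-0.339, -0.941, 0.001], [-0.941, 0.339, 0.0], [-0.001, -0.001, -1.0]]
wrist_force: [-0.1, 0.6, 0.0]
gripper_width: 0.46
gripper_force: 0.0
```

Request:
drive_tool([
  {"delta_pos": [0, 1, 6], "turn": 0, "claw": 0.46},
  {"delta_pos": [0, 1, 6], "turn": 0, "claw": 0.46},
  {"delta_pos": [0, 1, 6], "turn": 0, "claw": 0.46},
  {"delta_pos": [0, 0, 4], "turn": 0, "claw": 0.46},
  {"delta_pos": [0, 0, 0], "turn": 0, "claw": 0.46},
])

```text
time_s: 3.78
tcp_pos: [0.5462, 0.209, 0.1698]
ee_rot: [[-0.339, -0.941, 0.001], [-0.941, 0.339, 0.001], [-0.001, -0.001, -1.0]]
wrist_force: [3.4, 0.3, 3.8]
gripper_width: 0.459
gripper_force: 1.8
```

```bash
python3 -c "
from h import *
rel(.5456,.2086,.165,-20)"
```

```text
t 3.77 p [0.5462 0.209  0.1698] yang 160.2 tool mm [0.5 0.4 4.8] turn rad 0.003 F [3.4 0.3 3.8] M [ 0.21 -0.85 -0.03] w 0.459 tilt [ 0.001  0.001 -1.   ] j [ 37.  21. -10.   0. -60. -57.]
```

Request:
drive_tool([
  {"delta_pos": [0, 0.5, 3], "turn": 0, "claw": 0.46},
  {"delta_pos": [0, 0, 2], "turn": 0, "claw": 0.46},
  {"delta_pos": [0, 0, 1], "turn": 0, "claw": 0.46},
  {"delta_pos": [0, 0, 0], "turn": 0, "claw": 0.46},
])

```text
time_s: 4.28
tcp_pos: [0.5457, 0.2091, 0.1646]
ee_rot: [[-0.339, -0.941, 0.002], [-0.941, 0.339, 0.001], [-0.001, -0.002, -1.0]]
wrist_force: [1.9, 0.3, 5.9]
gripper_width: 0.465
gripper_force: 3.1
```

Request:
drive_tool([
  {"delta_pos": [0, 0, 1], "turn": 0, "claw": 0.46},
  {"delta_pos": [0, 0, 1], "turn": 0, "claw": 0.46},
  {"delta_pos": [0, 0, 0], "turn": 0, "claw": 0.46},
])

```text
time_s: 4.65
tcp_pos: [0.5457, 0.2091, 0.1636]
ee_rot: [[-0.338, -0.941, 0.003], [-0.941, 0.338, 0.001], [-0.002, -0.002, -1.0]]
wrist_force: [-0.8, 0.2, 10.3]
gripper_width: 0.458
gripper_force: 5.0
```

Request:
drive_tool([
  {"delta_pos": [0, 0, 0], "turn": 0.15, "claw": 0.46},
  {"delta_pos": [0, 0, 0], "turn": 0.15, "claw": 0.46},
  {"delta_pos": [0, 0, 0], "turn": 0.15, "claw": 0.46},
  {"delta_pos": [0, 0, 0], "turn": 0.15, "claw": 0.46},
  {"delta_pos": [0, 0, 0], "turn": 0.15, "claw": 0.46},
  {"delta_pos": [0, 0, 0], "turn": 0.15, "claw": 0.46},
  {"delta_pos": [0, 0, 0], "turn": 0.15, "claw": 0.46},
  {"delta_pos": [0, 0, 0], "turn": 0.15, "claw": 0.46},
  {"delta_pos": [0, 0, 0], "turn": 0.15, "claw": 0.46},
  {"delta_pos": [0, 0, 0], "turn": 0.15, "claw": 0.46},
  {"delta_pos": [0, 0, 0], "turn": 0, "claw": 0.46},
])

```text
time_s: 6.02
tcp_pos: [0.5475, 0.21, 0.1635]
ee_rot: [[-0.962, 0.271, 0.006], [0.271, 0.962, 0.003], [-0.005, 0.004, -1.0]]
wrist_force: [3.9, 1.9, 5.9]
gripper_width: 0.461
gripper_force: 4.5
```

```bash
python3 -c "
from h import *
rel(.5456,.2086,.165,-106)"
```

```text
t 6.03 p [0.5475 0.21   0.1635] yang 74.3 tool mm [ 1.4 -1.8 -1.5] turn rad 0.004 F [3.9 1.9 5.9] M [ 0.15 -1.46  0.08] w 0.461 tilt [ 0.006  0.003 -1.   ] j [  37.   21.  -10.    0.  -58. -143.]
```

Request:
drive_tool([
  {"delta_pos": [0, 0, 0], "turn": 0.08, "claw": 0.46},
  {"delta_pos": [0, 0, 0], "turn": 0.08, "claw": 0.46},
  {"delta_pos": [0, 0, 0], "turn": 0.04, "claw": 0.46},
  {"delta_pos": [0, 0, 0], "turn": 0, "claw": 0.46},
])

```text
time_s: 6.52
tcp_pos: [0.5483, 0.21, 0.1636]
ee_rot: [[-0.89, 0.456, 0.008], [0.456, 0.89, 0.003], [-0.006, 0.006, -1.0]]
wrist_force: [7.1, 0.0, 4.5]
gripper_width: 0.461
gripper_force: 4.7
```

```bash
python3 -c "
from h import *
rel(.5456,.2086,.165,-106)"
```

```text
t 6.53 p [0.5483 0.21   0.1636] yang 62.8 tool mm [ 1.8 -2.5 -1.4] turn rad -0.195 F [7.1 0.  4.5] M [ 0.01 -2.15  0.08] w 0.461 tilt [ 0.008  0.003 -1.   ] j [  37.   21.  -10.    0.  -58. -154.]
```

Request:
drive_tool([
  {"delta_pos": [-2, 1, 0], "turn": 0, "claw": 0.46},
  {"delta_pos": [0, 0, 0], "turn": 0.06, "claw": 0.46},
  {"delta_pos": [0, 0, 0], "turn": 0.04, "claw": 0.46},
  {"delta_pos": [0, 0, 0], "turn": 0, "claw": 0.46},
])

```text
time_s: 7.02
tcp_pos: [0.5492, 0.2095, 0.1635]
ee_rot: [[-0.845, 0.535, 0.006], [0.535, 0.845, -0.0], [-0.005, 0.003, -1.0]]
wrist_force: [3.1, -0.2, 6.4]
gripper_width: 0.463
gripper_force: 35.1
```

```bash
python3 -c "
from h import *
rel(.5456,.2086,.165,-106)"
```

```text
t 7.03 p [0.5492 0.2095 0.1635] yang 57.7 tool mm [ 2.6 -2.7 -1.5] turn rad -0.285 F [ 3.1 -0.2  6.4] M [-0.21 -1.23  2.34] w 0.463 tilt [ 0.006 -0.    -1.   ] j [  37.   21.  -10.    0.  -59. -159.]
```

Mz jumped to 2.3 N m, so the fastener is at its stop. I'll back off, lift and check.

Request:
drive_tool([
  {"delta_pos": [0, 0, 0], "turn": -0.15, "claw": 0.46},
  {"delta_pos": [0, 0, 0], "turn": -0.06, "claw": 0.46},
  {"delta_pos": [0, 0, -5], "turn": 0, "claw": 0.46},
  {"delta_pos": [0, 0, -15], "turn": 0, "claw": 0.46},
  {"delta_pos": [0, 0, -40], "turn": 0, "claw": 0.46},
  {"delta_pos": [0, 0, -30], "turn": 0, "claw": 0.46},
])

```text
time_s: 7.78
tcp_pos: [0.5456, 0.2082, 0.2511]
ee_rot: [[-0.934, 0.358, -0.005], [0.358, 0.934, -0.002], [0.004, -0.003, -1.0]]
wrist_force: [0.8, 0.8, -0.4]
gripper_width: 0.459
gripper_force: 0.0
```

Request:
drive_tool([
  {"delta_pos": [0, 0, 0], "turn": -0.18, "claw": 0.46},
  {"delta_pos": [0, 0, 0], "turn": -0.18, "claw": 0.46},
  {"delta_pos": [0, 0, 0], "turn": -0.18, "claw": 0.46},
  {"delta_pos": [0, 0, 0], "turn": -0.18, "claw": 0.46},
  {"delta_pos": [0, 0, 0], "turn": -0.18, "claw": 0.46},
  {"delta_pos": [0, 0, 0], "turn": -0.18, "claw": 0.46},
  {"delta_pos": [0, 0, 0], "turn": -0.18, "claw": 0.46},
  {"delta_pos": [0, 0, 0], "turn": 0, "claw": 0.46},
])

```text
time_s: 8.78
tcp_pos: [0.5457, 0.2082, 0.2499]
ee_rot: [[-0.628, -0.778, -0.005], [-0.778, 0.628, -0.002], [0.004, 0.003, -1.0]]
wrist_force: [-0.4, -0.7, -0.8]
gripper_width: 0.463
gripper_force: 0.0
```

Run:
```python
from h import *
rel(.4751,-.0326,.165,-27)
c=cap('scene'); W=cloud(c); g=c['color'].max(2)
cv2.imwrite('pics/s2.png',cv2.resize(c['color'][60:260,180:400,::-1],(660,600)))
b=(W[...,2]>.15)&(W[...,2]<.2)&(g<60)
for x,y in((.5456,.2086),(.4751,-.0326)):
    m=b&(np.hypot(W[...,0]-x,W[...,1]-y)<.048); P=W[m]
    r=cv2.minAreaRect(P[:,:2].astype(np.float32)*1000); d=np.linalg.svd(P[:,:2]-P[:,:2].mean(0))[2][0]
    print(len(P),P.mean(0).round(4),r,np.degrees(np.arctan(d[1]/d[0])))
```

```text
t 8.78 p [0.5457 0.2082 0.2499] yang 141.1 tool mm [231.4 -96.5  85.6] turn rad -0.208 F [-0.4 -0.7 -0.8] M [ 0.09 -0.09 -0.05] w 0.463 tilt [-0.005 -0.002 -1.   ] j [ 37.  17.  -3.  -0. -70. -76.]
224 [0.5438 0.2052 0.1675] ((546.3704223632812, 206.84329223632812), (72.10125732421875, 34.68724060058594), 81.49695587158203) 84.59012597529426
297 [ 0.4757 -0.0333  0.1677] ((475.1533508300781, -32.93657684326172), (30.73476791381836, 82.57552337646484), 62.46746063232422) -28.10067961845475
```

View pics/s2.png

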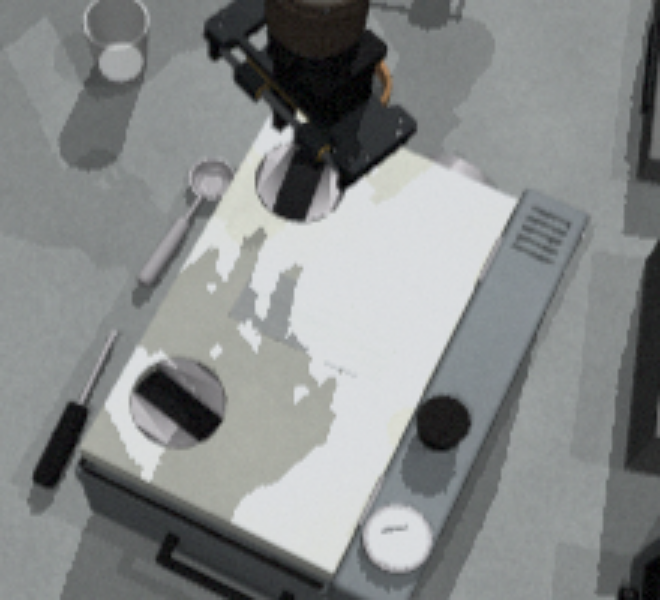

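The hatch stays down with the left slot crosswise at about (300,190). The right slot is at (178,402), measured at (0.475, -0.033) and -28°.

Request:
drive_tool([
  {"delta_pos": [46, -19.3, 0], "turn": 0, "claw": 0.46},
  {"delta_pos": [46, -19.3, 0], "turn": 0, "claw": 0.46},
  {"delta_pos": [46, -19.3, 0], "turn": 0, "claw": 0.46},
  {"delta_pos": [46, -19.3, 0], "turn": 0, "claw": 0.46},
  {"delta_pos": [47.4, -19.3, 0], "turn": 0, "claw": 0.46},
  {"delta_pos": [0, 0, 0], "turn": -0.185, "claw": 0.46},
  {"delta_pos": [0, 0, 0], "turn": 0, "claw": 0.46},
  {"delta_pos": [0, 0, 0], "turn": 0, "claw": 0.46},
])

```text
time_s: 9.82
tcp_pos: [0.4776, -0.0318, 0.2512]
ee_rot: [[-0.474, -0.88, -0.001], [-0.88, 0.474, 0.0], [0.0, 0.001, -1.0]]
wrist_force: [-0.2, -0.6, 0.0]
gripper_width: 0.458
gripper_force: 0.0
```

```bash
python3 -c "
from h import *
rel(.4753,-.0330,.1675,-28)"
```

```text
t 9.82 p [ 0.4776 -0.0318  0.2512] yang 151.7 tool mm [ 2.2  1.4 83.7] turn rad -0.006 F [-0.2 -0.6  0. ] M [ 0.07 -0.07 -0.04] w 0.458 tilt [-0.001  0.    -1.   ] j [ 16.   6. -17.  -0. -67. -44.]
```

Request:
drive_tool([
  {"delta_pos": [2, 1.4, 40], "turn": 0, "claw": 0.46},
  {"delta_pos": [0, 0, 24], "turn": 0, "claw": 0.46},
  {"delta_pos": [0, 0, 10], "turn": 0, "claw": 0.46},
  {"delta_pos": [0, 0, 5], "turn": 0, "claw": 0.46},
  {"delta_pos": [0, 0, 3], "turn": 0, "claw": 0.46},
  {"delta_pos": [0, 0, 0], "turn": 0, "claw": 0.46},
])

```text
time_s: 10.58
tcp_pos: [0.476, -0.0331, 0.17]
ee_rot: [[-0.472, -0.882, 0.001], [-0.882, 0.472, 0.0], [-0.001, -0.001, -1.0]]
wrist_force: [0.1, 0.1, -0.2]
gripper_width: 0.464
gripper_force: 0.0
```

Request:
drive_tool([
  {"delta_pos": [0, 0, 2], "turn": 0, "claw": 0.46},
  {"delta_pos": [0, 0, 2], "turn": 0, "claw": 0.46},
  {"delta_pos": [0, 0, 1], "turn": 0, "claw": 0.46},
  {"delta_pos": [0, 0, 0], "turn": 0, "claw": 0.46},
])

```text
time_s: 11.08
tcp_pos: [0.476, -0.0331, 0.1657]
ee_rot: [[-0.471, -0.882, 0.002], [-0.882, 0.471, 0.0], [-0.001, -0.001, -1.0]]
wrist_force: [-2.7, 1.6, 6.2]
gripper_width: 0.462
gripper_force: 2.9
```

Request:
drive_tool([
  {"delta_pos": [0, 0, 1.5], "turn": 0, "claw": 0.46},
  {"delta_pos": [0, 0, 1.5], "turn": 0, "claw": 0.46},
  {"delta_pos": [0, 0, 0], "turn": 0, "claw": 0.46},
])

```text
time_s: 11.45
tcp_pos: [0.476, -0.0331, 0.1636]
ee_rot: [[-0.471, -0.882, 0.002], [-0.882, 0.471, -0.0], [-0.001, -0.002, -1.0]]
wrist_force: [-4.7, 2.0, 10.2]
gripper_width: 0.46
gripper_force: 5.3
```

Request:
drive_tool([
  {"delta_pos": [0, 0, 0], "turn": 0.145, "claw": 0.46},
  {"delta_pos": [0, 0, 0], "turn": 0.145, "claw": 0.46},
  {"delta_pos": [0, 0, 0], "turn": 0.145, "claw": 0.46},
  {"delta_pos": [0, 0, 0], "turn": 0.145, "claw": 0.46},
  {"delta_pos": [0, 0, 0], "turn": 0.145, "claw": 0.46},
  {"delta_pos": [0, 0, 0], "turn": 0.145, "claw": 0.46},
  {"delta_pos": [0, 0, 0], "turn": 0.145, "claw": 0.46},
  {"delta_pos": [0, 0, 0], "turn": 0.145, "claw": 0.46},
  {"delta_pos": [0, 0, 0], "turn": 0.145, "claw": 0.46},
  {"delta_pos": [0, 0, 0], "turn": 0.145, "claw": 0.46},
  {"delta_pos": [0, 0, 0], "turn": 0, "claw": 0.46},
])

```text
time_s: 12.82
tcp_pos: [0.4792, -0.0331, 0.1642]
ee_rot: [[-0.932, 0.361, 0.009], [0.361, 0.932, -0.0], [-0.008, 0.003, -1.0]]
wrist_force: [2.5, -0.5, 6.4]
gripper_width: 0.455
gripper_force: 3.3
```

Request:
drive_tool([
  {"delta_pos": [0, 0, 0], "turn": 0.06, "claw": 0.46},
  {"delta_pos": [0, 0, 0], "turn": 0.05, "claw": 0.46},
  {"delta_pos": [0, 0, 0], "turn": 0, "claw": 0.46},
])

```text
time_s: 13.2
tcp_pos: [0.4792, -0.0331, 0.1642]
ee_rot: [[-0.888, 0.461, 0.009], [0.461, 0.888, -0.0], [-0.008, 0.004, -1.0]]
wrist_force: [3.0, -0.6, 6.9]
gripper_width: 0.464
gripper_force: 3.3
```

```bash
python3 -c "
from h import *
rel(.4753,-.0330,.1675,-106)"
```

```text
t 13.2 p [ 0.4792 -0.0331  0.1642] yang 62.6 tool mm [ 3.5 -1.7 -3.4] turn rad -0.2 F [ 3.  -0.6  6.9] M [-0.31 -0.91  0.03] w 0.464 tilt [ 0.009 -0.    -1.   ] j [  16.   11.  -25.    0.  -54. -133.]
```

Request:
drive_tool([
  {"delta_pos": [0, 0, 0], "turn": 0.05, "claw": 0.46},
  {"delta_pos": [0, 0, 0], "turn": 0.04, "claw": 0.46},
  {"delta_pos": [0, 0, 0], "turn": 0, "claw": 0.46},
])

```text
time_s: 13.58
tcp_pos: [0.4787, -0.0329, 0.164]
ee_rot: [[-0.847, 0.531, 0.007], [0.531, 0.847, -0.001], [-0.007, 0.003, -1.0]]
wrist_force: [1.2, 0.4, 6.3]
gripper_width: 0.463
gripper_force: 31.4
```

```bash
python3 -c "
from h import *
rel(.4753,-.0330,.1675,-106)"
```

```text
t 13.57 p [ 0.4787 -0.0329  0.164 ] yang 57.9 tool mm [ 2.8 -1.9 -3.5] turn rad -0.28 F [1.2 0.4 6.3] M [ 0.32 -0.52  2.08] w 0.463 tilt [ 0.007 -0.001 -1.   ] j [  16.   11.  -25.    0.  -54. -138.]
```

Mz is 2.1 N m at the same angle as on the left, so this one is at its stop too. I'll back off, lift and retreat so both slots are in view.

Request:
drive_tool([
  {"delta_pos": [0, 0, 0], "turn": -0.15, "claw": 0.46},
  {"delta_pos": [0, 0, 0], "turn": -0.06, "claw": 0.46},
  {"delta_pos": [0, 0, -5], "turn": 0, "claw": 0.46},
  {"delta_pos": [0, 0, -15], "turn": 0, "claw": 0.46},
  {"delta_pos": [0, 0, -40], "turn": 0, "claw": 0.46},
  {"delta_pos": [0, 0, -50], "turn": 0, "claw": 0.46},
  {"delta_pos": [0, -50, 0], "turn": 0, "claw": 0.46},
  {"delta_pos": [0, -50, 0], "turn": 0, "claw": 0.46},
  {"delta_pos": [0, -50, 0], "turn": 0, "claw": 0.46},
  {"delta_pos": [0, -50, 0], "turn": 0, "claw": 0.46},
  {"delta_pos": [0, 0, 0], "turn": 0, "claw": 0.46},
  {"delta_pos": [0, 0, 0], "turn": 0, "claw": 0.46},
])

```text
time_s: 15.08
tcp_pos: [0.4047, -0.2203, 0.2712]
ee_rot: [[-0.935, 0.354, -0.001], [0.354, 0.935, 0.001], [0.001, 0.0, -1.0]]
wrist_force: [0.1, 0.1, -0.2]
gripper_width: 0.465
gripper_force: 0.0
```

Run:
```python
from h import *
c=cap('scene'); W=cloud(c); g=c['color'].max(2)
cv2.imwrite('pics/s3.png',cv2.resize(c['color'][60:260,180:400,::-1],(660,600)))
b=(W[...,2]>.15)&(W[...,2]<.2)&(g<60)
for x,y in((.5456,.2086),(.4753,-.033)):
    m=b&(np.hypot(W[...,0]-x,W[...,1]-y)<.048); P=W[m]
    print(len(P),P.mean(0).round(4),cv2.minAreaRect(P[:,:2].astype(np.float32)*1000))
```

```text
248 [0.5453 0.2082 0.1676] ((546.5630493164062, 207.43759155273438), (75.41685485839844, 34.765052795410156), 82.91288757324219)
318 [ 0.4748 -0.0331  0.1674] ((475.1816711425781, -33.3294677734375), (81.4813003540039, 32.38823699951172), 79.53224182128906)
```

View pics/s3.png

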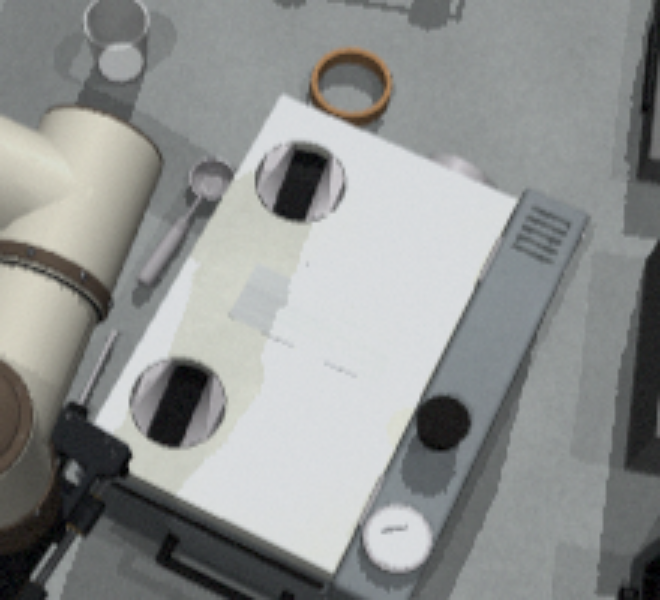

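The hatch is down and both slots look crosswise, at (301,182) and (180,402), but maybe a few degrees short of the stop. I'll measure the angles from the slot midlines.

Run:
```python
from h import *
def ang(c,x,y,z,a0):
    E=np.linalg.inv(np.array(c['extrinsics'])); th=np.radians(a0)
    s,t=np.meshgrid(np.arange(-40,40.5,.5),np.arange(-30,30.5,.5)) # s along slot (cols), t across
    X=x+(s*np.cos(th)-t*np.sin(th))/1e3; Y=y+(s*np.sin(th)+t*np.cos(th))/1e3
    Q=np.stack([X,Y,np.full_like(X,z)],-1)@E[:3,:3].T+E[:3,3]
    u=Q[...,0]/Q[...,2]*c['f']+c['cx']; v=Q[...,1]/Q[...,2]*c['f']+c['cy']
    I=cv2.remap(c['color'].max(2),u.astype(np.float32),v.astype(np.float32),1).astype(float)
    D=np.clip(90-I,0,60)*(abs(t)<26); k=abs(s[0])<24
    mid=(D*t).sum(0)/D.sum(0); p=np.polyfit(s[0][k],mid[k],1)
    return a0+np.degrees(np.arctan(p[0]))
c0=dict(np.load('scene.npz')); c1=cap('scene')
print('before',ang(c0,.5485,.2078,.1876,-18),ang(c0,.478,-.0334,.1876,-24))
print('after',ang(c1,.546,.2078,.1665,78),ang(c1,.4752,-.0332,.1665,78))
```

```text
before -24.289501369607457 -30.380606154236983
after 81.57953654131501 79.65661838539455<stdin>:10: RuntimeWarning: invalid value encountered in divide
```

The slots sit about 6–8° short of the stop. Floor friction probably dragged the heads back when I backed off while still pressing. The hatch now holds itself, so I'll redo both with the tips just off the floor.

```bash
python3 -c "
from h import *
rel(.4752,-.0332,.171,76)"
```

```text
t 15.18 p [ 0.4053 -0.2196  0.2714] yang 69.4 tool mm [  0.  199.1 100.4] turn rad -0.115 F [ 0.2 -0.6 -1. ] M [ 0.05 -0.2   0.01] w 0.46 tilt [-0.001  0.    -1.   ] j [  -8.    4.  -17.   -0.  -70. -102.]
```

Request:
drive_tool([
  {"delta_pos": [0, 50, 0], "turn": 0, "claw": 0.46},
  {"delta_pos": [0, 50, 0], "turn": 0, "claw": 0.46},
  {"delta_pos": [0, 50, 0], "turn": 0, "claw": 0.46},
  {"delta_pos": [0, 49, 0], "turn": 0, "claw": 0.46},
  {"delta_pos": [0, 0, 50], "turn": -0.11, "claw": 0.46},
  {"delta_pos": [0, 0, 15], "turn": 0, "claw": 0.46},
  {"delta_pos": [0, 0, 0], "turn": 0, "claw": 0.46},
  {"delta_pos": [0, 0, 0], "turn": 0, "claw": 0.46},
])

```text
time_s: 16.18
tcp_pos: [0.476, -0.0336, 0.2075]
ee_rot: [[-0.969, 0.246, 0.002], [0.246, 0.969, 0.0], [-0.002, 0.0, -1.0]]
wrist_force: [0.6, 0.2, -0.6]
gripper_width: 0.454
gripper_force: 0.0
```

```bash
python3 -c "
from h import *
rel(.4754,-.0332,.171,76)"
```

```text
t 16.18 p [ 0.476  -0.0336  0.2075] yang 75.7 tool mm [ 0.7  0.2 36.5] turn rad -0.005 F [ 0.6  0.2 -0.6] M [-0.06 -0.19 -0.  ] w 0.454 tilt [ 0.002  0.    -1.   ] j [  16.    8.  -21.    0.  -61. -120.]
```

Request:
drive_tool([
  {"delta_pos": [0.5, 0, 20], "turn": 0, "claw": 0.46},
  {"delta_pos": [0, 0, 12], "turn": 0, "claw": 0.46},
  {"delta_pos": [0, 0, 4], "turn": 0, "claw": 0.46},
  {"delta_pos": [0, 0, 0], "turn": 0, "claw": 0.46},
])

```text
time_s: 16.68
tcp_pos: [0.475, -0.0341, 0.1708]
ee_rot: [[-0.969, 0.248, 0.0], [0.248, 0.969, -0.0], [-0.0, -0.0, -1.0]]
wrist_force: [0.0, -0.7, -0.5]
gripper_width: 0.464
gripper_force: 0.0
```

Request:
drive_tool([
  {"delta_pos": [0, 0, 0], "turn": 0.1, "claw": 0.46},
  {"delta_pos": [0, 0, 0], "turn": 0.1, "claw": 0.46},
  {"delta_pos": [0, 0, 0], "turn": 0.06, "claw": 0.46},
  {"delta_pos": [0, 0, 0], "turn": 0, "claw": 0.46},
])

```text
time_s: 17.18
tcp_pos: [0.4781, -0.0351, 0.1721]
ee_rot: [[-0.873, 0.487, 0.008], [0.487, 0.874, -0.002], [-0.008, 0.002, -1.0]]
wrist_force: [5.9, -7.0, -2.8]
gripper_width: 0.458
gripper_force: 4.0
```

```bash
python3 -c "
from h import *
rel(.4754,-.0332,.171,76)"
```

```text
t 17.18 p [ 0.4781 -0.0351  0.1721] yang 60.9 tool mm [3.3 0.3 1. ] turn rad -0.264 F [ 5.9 -7.  -2.8] M [-2.04 -2.13  0.28] w 0.458 tilt [ 0.008 -0.002 -1.   ] j [  15.   10.  -24.    0.  -55. -135.]
```

Request:
drive_tool([
  {"delta_pos": [0, 0, 0], "turn": 0.06, "claw": 0.46},
  {"delta_pos": [0, 0, 0], "turn": 0, "claw": 0.46},
])

```text
time_s: 17.42
tcp_pos: [0.4783, -0.0353, 0.1721]
ee_rot: [[-0.846, 0.533, 0.008], [0.533, 0.846, -0.004], [-0.008, 0.001, -1.0]]
wrist_force: [7.4, -8.2, -4.2]
gripper_width: 0.462
gripper_force: 25.7
```

```bash
python3 -c "
from h import *
rel(.4754,-.0332,.171,76)"
```

```text
t 17.43 p [ 0.4783 -0.0353  0.1721] yang 57.8 tool mm [3.6 0.3 1.1] turn rad -0.317 F [ 7.4 -8.2 -4.2] M [-2.3  -2.34  1.88] w 0.462 tilt [ 0.008 -0.004 -1.   ] j [  15.   10.  -24.    0.  -55. -138.]
```

Request:
drive_tool([
  {"delta_pos": [0, 0, 0], "turn": -0.1, "claw": 0.46},
  {"delta_pos": [0, 0, 0], "turn": -0.1, "claw": 0.46},
  {"delta_pos": [0, 0, -6], "turn": 0, "claw": 0.46},
  {"delta_pos": [0, 0, -20], "turn": 0, "claw": 0.46},
  {"delta_pos": [0, 0, -50], "turn": -0.1, "claw": 0.46},
  {"delta_pos": [0, 50, 0], "turn": 0, "claw": 0.46},
  {"delta_pos": [0, 50, 0], "turn": 0, "claw": 0.46},
  {"delta_pos": [0, 50, 0], "turn": 0, "claw": 0.46},
  {"delta_pos": [0, 50, 0], "turn": 0, "claw": 0.46},
  {"delta_pos": [0, 50, 0], "turn": 0, "claw": 0.46},
  {"delta_pos": [0, 0, 0], "turn": 0, "claw": 0.46},
  {"delta_pos": [0, 0, 0], "turn": 0, "claw": 0.46},
])

```text
time_s: 18.92
tcp_pos: [0.5413, 0.2067, 0.2468]
ee_rot: [[-0.964, 0.268, -0.0], [0.268, 0.964, -0.0], [0.0, -0.0, -1.0]]
wrist_force: [-0.1, -0.1, 0.1]
gripper_width: 0.456
gripper_force: 0.0
```

```bash
python3 -c "
from h import *
rel(.5462,.2076,.171,76)"
```

```text
t 18.93 p [0.5413 0.2067 0.2468] yang 74.5 tool mm [-4.5  2.2 75.8] turn rad -0.027 F [-0.1 -0.1  0.1] M [-0.01 -0.11  0.02] w 0.456 tilt [-0. -0. -1.] j [  37.   17.   -4.    0.  -69. -142.]
```

Request:
drive_tool([
  {"delta_pos": [-4.5, 2.2, 35], "turn": -0.03, "claw": 0.46},
  {"delta_pos": [0, 0, 20], "turn": 0, "claw": 0.46},
  {"delta_pos": [0, 0, 15], "turn": 0, "claw": 0.46},
  {"delta_pos": [0, 0, 5], "turn": 0, "claw": 0.46},
  {"delta_pos": [0, 0, 0], "turn": 0, "claw": 0.46},
])

```text
time_s: 19.55
tcp_pos: [0.5467, 0.2075, 0.172]
ee_rot: [[-0.971, 0.238, 0.001], [0.238, 0.971, 0.0], [-0.001, 0.0, -1.0]]
wrist_force: [-0.4, 0.1, 0.3]
gripper_width: 0.458
gripper_force: 0.0
```

Request:
drive_tool([
  {"delta_pos": [0, 0, 0], "turn": 0.1, "claw": 0.46},
  {"delta_pos": [0, 0, 0], "turn": 0.1, "claw": 0.46},
  {"delta_pos": [0, 0, 0], "turn": 0.06, "claw": 0.46},
  {"delta_pos": [0, 0, 0], "turn": 0.06, "claw": 0.46},
  {"delta_pos": [0, 0, 0], "turn": 0, "claw": 0.46},
])

```text
time_s: 20.18
tcp_pos: [0.5488, 0.2067, 0.173]
ee_rot: [[-0.85, 0.526, 0.005], [0.526, 0.85, -0.002], [-0.006, 0.001, -1.0]]
wrist_force: [6.5, -6.1, -3.9]
gripper_width: 0.463
gripper_force: 20.6
```

```bash
python3 -c "
from h import *
rel(.5462,.2076,.171,76)"
```

```text
t 20.18 p [0.5488 0.2067 0.173 ] yang 58.2 tool mm [ 2.7 -0.6  2. ] turn rad -0.31 F [ 6.5 -6.1 -3.9] M [-1.56 -2.08  1.46] w 0.463 tilt [ 0.005 -0.002 -1.   ] j [  37.   20.  -10.    0.  -60. -159.]
```

Request:
drive_tool([
  {"delta_pos": [0, 0, 0], "turn": -0.1, "claw": 0.46},
  {"delta_pos": [0, 0, 0], "turn": -0.1, "claw": 0.46},
  {"delta_pos": [0, 0, -6], "turn": 0, "claw": 0.46},
  {"delta_pos": [0, 0, -20], "turn": 0, "claw": 0.46},
  {"delta_pos": [0, 0, -50], "turn": 0, "claw": 0.46},
  {"delta_pos": [0, 0, -30], "turn": 0, "claw": 0.46},
  {"delta_pos": [30, 50, 0], "turn": 0, "claw": 0.46},
  {"delta_pos": [30, 50, 0], "turn": 0, "claw": 0.46},
  {"delta_pos": [30, 50, 0], "turn": 0, "claw": 0.46},
  {"delta_pos": [30, 50, 0], "turn": 0, "claw": 0.46},
  {"delta_pos": [0, 0, 0], "turn": 0, "claw": 0.46},
  {"delta_pos": [0, 0, 0], "turn": 0, "claw": 0.46},
])

```text
time_s: 21.68
tcp_pos: [0.5045, 0.4374, 0.2781]
ee_rot: [[-0.936, 0.353, 0.0], [0.353, 0.936, 0.0], [-0.0, 0.0, -1.0]]
wrist_force: [0.1, -0.6, 0.4]
gripper_width: 0.461
gripper_force: 0.0
```

Run:
```python
from h import *
c=cap('scene'); W=cloud(c); g=c['color'].max(2)
cv2.imwrite('pics/s4.png',cv2.resize(c['color'][60:260,180:400,::-1],(660,600)))
b=(W[...,2]>.15)&(W[...,2]<.2)&(g<60)
for x,y in((.5456,.2086),(.4753,-.033)):
    m=b&(np.hypot(W[...,0]-x,W[...,1]-y)<.048); P=W[m]
    print(len(P),P.mean(0).round(4),cv2.minAreaRect(P[:,:2].astype(np.float32)*1000))
```

```text
242 [0.5451 0.2083 0.1675] ((544.8743286132812, 208.61578369140625), (74.88439178466797, 31.96053695678711), 72.37957000732422)
314 [ 0.4746 -0.0333  0.1675] ((475.3359069824219, -32.88359451293945), (79.8544921875, 32.158226013183594), 73.81314849853516)
```

View pics/s4.png

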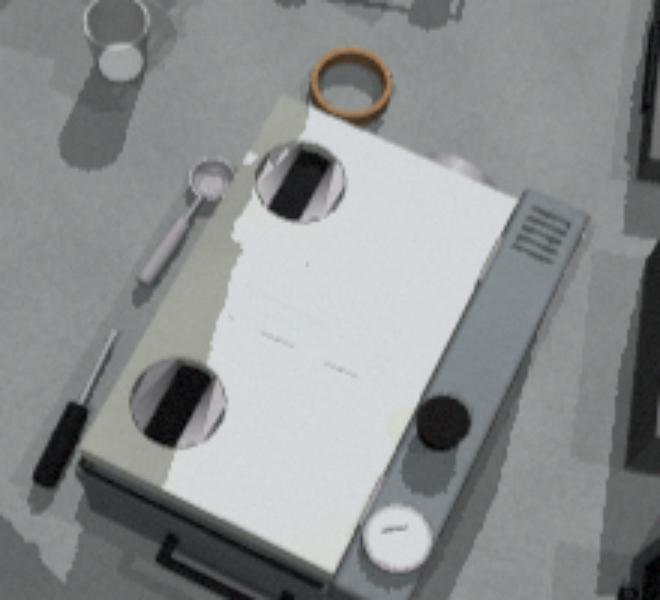

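Both slots, at (300,183) and (180,403), now lie parallel to the hatch's front edge at 72–74°, which is the stop. The hatch is down and the bystanders have not moved.

```bash
python3 -c "
from h import *
print(ticket.finish_job())"
```

```text
the job is handed in; nothing more can be done
None
```

The hatch is shut, both fasteners are turned clockwise to their stops (left first, then right), and the job is handed in at about 22 s; each first turn slipped back about 6–8°, so I turned both to the stop again, right then left.

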